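Clamp a drilled bar in the hold-down clamp, snug by feel

TASK

Lay the drilled aluminium flat bar on the bed of the hold-down screw clamp, under its pad, and push it home into the corner of the nest, its side against the fence and its end against the end stop. Then turn the clamp's crank clockwise until the pad has met the bar and taken up its play, and snug it by feel: firm, but not forced. Let go and leave the other loose things where they lie.

Things in the scene. Friction and masses are not known exactly. Their poses are not given: they have to be found in the camera images.
- bar: the work: plain aluminium flat bar with four through holes, 40 (x) x 240 (y) x 20 mm (z), about 0.5 kg, the same end for end; origin at the centre of its underside. Starts flat on the table in front and to the right of the clamp, roughly along world y. Grip it across its width, 25 to 50 mm from its middle on the side away from the end stop: clear of the crank and fence.
- clamp: hold-down screw clamp bolted to the table, placed and turned differently each time. Origin on the table below the spindle axis, z up; own -x is the open throat (roughly towards the robot), own y runs along the nest. Bed: steel plate 16 mm thick, x -45 to +75, y -150 to +60 mm. Column at x +40 to +74, y -18 to +18 mm carries the overhead arm.
- nest_home (a point): where the centre of the bar's underside is when the bar is home: clamp x 0, y -80 mm, on the bed (z 16 mm). The bar's length then runs along the clamp's y, and its far end overhangs the bed by 50 mm.
- fence (a point): middle of the fence's face: the face looks to the clamp's -x, at x +20 mm, from y -75 to +40 mm; the fence is a fixed steel strip 14 mm high on the bed and 8 mm thick
- end_stop (a point): middle of the end stop's face: the face looks to the clamp's -y, at y +40 mm, from x -24 to +22 mm; the stop is a fixed steel strip 14 mm high on the bed and 8 mm thick
- boss (a point): centre of the underside of the overhead arm's round boss, 88 mm above the table; boss and arm reach up to 122 mm, 21 mm from the axis towards the clamp's -x. The bar must go in below the pad from the open side (-x).
- pad: round steel pressure pad, 32 mm across, on the spindle axis under the boss; origin at the centre of its underside, 52 to 73 mm above the table at the start. It sits loosely on the spindle's nose: after it meets the bar (top at 36 mm) the spindle goes an unknown 0 to 5 mm further (up to a quarter turn) with only 2 N on the bar; only then the clamping force builds.
- crank_axis (a point): on the crank's axis, at the height of knob_grip. Clockwise from above lowers the spindle 28 mm a turn (fast thread); the crank stays at its height; it needs 0.8 to 1.6 turns in all. Past the play a sprung nose adds about 15 N of pad force per mm of spindle (67 N per radian of crank). Snug is 30 to 95 N (aim for 60 N); above 140 N the bar is marred.
- knob_grip (a point): on the axis of the crank's upright black knob, 20 mm below its top, always 167 mm above the table. Knob 22 mm across, 45 mm tall, free to spin on its pin, 45 mm from the crank axis. Turning free takes about 10 N along the path (screw friction, which also holds the crank where it is left); every 10 N of pad force adds about 1 N: snug is felt as some 6 N (3 to 9.5 N) more than free.
- paste_tin: bystander: round tin, 70 mm across, 53 mm tall, left of the work; origin under its centre
- weld_magnet: bystander: flat three-cornered welding magnet, 68x90x15 mm, right of the clamp; origin under its centre
- bearing_block: bystander: grey bearing block 68x126x32 mm, left of the clamp; origin under its centre
- coupling: bystander: rusty pipe coupling 39x44x39 mm, right; origin under its centre
- tape_measure: bystander: tape measure 36x81x70 mm at the back right; origin under its centre
- bolt: bystander: rusty hexagon bolt 24x75x21 mm, in front of the clamp; origin under its centre

How it is judged:
On the way, in this order (a step that is already met when the one before it is completed fails the run):
1. the bar lies home in the nest (within 3 mm of fence and end stop, flat on the bed), the pad not yet pressing on it (x of bar in the frame of clamp between -0.003 and 0.003 m and y of bar in the frame of clamp between -0.083 and -0.077 m and z of bar in the frame of clamp between 0.013 and 0.019 m and angle between the y axis of bar and the y axis of clamp, either way round below 0.04 rad and contact force between pad and bar below 10 N), for 0.2 s.
2. the pad presses on the bar with 30 to 95 N (contact force between pad and bar between 30 and 95 N), for 0.2 s.
At the end, for the whole second after the job is handed in: The bar lies flat on the bed at rest, within 3 mm of home at the fence and at the end stop and within 0.04 rad of parallel, and the pad presses on it with 30 to 95 N after the crank has been let go (all of step 2 and x of bar in the frame of clamp between -0.003 and 0.003 m and y of bar in the frame of clamp between -0.083 and -0.077 m and z of bar in the frame of clamp between 0.013 and 0.019 m and angle between the y axis of bar and the y axis of clamp, either way round below 0.04 rad and linear speed of bar below 0.01 m/s); the robot touches nothing.
It fails at once if the bar is marred: pad force above 140 N (contact force between pad and bar above 140 N).
It fails at once if a bystander is moved by more than 30 mm (distance of any of paste_tin, weld_magnet, bearing_block, coupling, tape_measure, bolt from where it was at the start of the episode above 0.03 m).
It also fails if it takes over 72 s, if anything falls off the work surface, if the arm or the gripper's body presses on something with over 40 N, if the wrist force passes 120 N, or if a joint passes its speed limit or range.

ROBOT

A 6-joint arm with a two-finger parallel gripper is mounted at the origin on the work surface; the furniture and walls round the work are solid. World frame = base frame: x ahead of the robot, y to its left, z up, the work surface at z = 0. Lengths are in m, angles in rad, forces in N, time in s.
With the tool pointing down it reaches from about 0.35 to 0.775 m from the base axis. Payload 5.5 kg.
Tool frame: the origin (TCP) lies at the very end of the fingers, on their centre line; the grasp point (between the pads) lies 19 mm behind it; z points along the fingers, y is the line along which they close (so a half turn about z gives the same grasp; the last joint's range is limited). The gripper opens to 85 mm and grips with 20 to 120 N. Pads are 22 mm wide; open, the fingers measure 114 mm over their backs; the gripper's body (76 mm by 85 mm) begins 54 mm behind the grasp point. The pads swing forward as they close: fully open they stand 13 mm farther back than shut.
Start: joints at [-1.366, 0.313, 0.046, 1.304, 0, 1.431], TCP at [0.194, -0.541, 0.208] pointing down, gripper open.
Joint ranges: [-2.76, 2.76], [-0.86, 1.69], [-1.03, 1.26], [-2.2, 2.34], [-1.47, 1.5], [-3.14, 3.14]. Speed limits (rad/s): [2.57, 2.57, 3.14, 3.14, 3.14, 3.14].

INTERFACE

Orientations are given as a unit quaternion [w, x, y, z].
In Python, from workcell import get_state, read_camera, calibration, hand_in gives the robot as it stands.
- The arm moves only by the tool drive_tool, never from a script. Its argument "deltas" is a list that holds one entry, the list of rows, each a list of 7 numbers: the closure in counts, from 0 (fully open) to 255 (shut), then the shift along the tool's x, y, z in m, then the turn, a rotation vector about the tool's x, y, z in degrees. A call has 1 to 12 rows; each row is the pose to reach, as a shift and turn from the pose commanded when the call began, along the tool's axes at that moment; what a row does not reach only later rows make up. A row lasts 1/8 s, in which the tool goes at most 62.5 mm and 10.7 degrees, less where a joint would pass 70% of its speed; a pose out of reach is approached as far as the arm can. A call with a gripper value outside its range is refused whole. The fingers move at their own pace and stop on an object; "newtons" is the grip in N (left out, the last holds). Time passes only in rows, so rows that repeat a pose let the fingers close. It gives the time, the measured TCP pose, the force, the opening and the grip force at its end, in the units of the state.
- get_state(): the state, without advancing time (a new reading comes with each control period).
- read_camera(name): name is "scene" or "top"; returns (picture, depth): 420x560x3 uint8, red, green, blue; 420x560 float32, m along the optical axis (not along the pixel's ray), 0 where there is no reading.
- calibration(name): a dict with "mtx" (3x3 intrinsics, pixels), "world_from_camera" (4x4, takes a point from camera to world coordinates). Camera axes: x right, y up, looking along -z (the intrinsics and any distortion apply to the point x, -y, -z); pixel columns grow to the right and rows downward; lengths in m; the calibration is good to about 2 mm. A picture is of the moment at which its call begins. calibration takes no time and is no camera call.
- hand_in(): hands the job in; it is judged then, once.
The state is a dict: "clock": time; "joint_pos": joint angles; "qvel": joint speeds; "tau": joint torques, N m; "tcp_pos": TCP position; "orientation": TCP orientation; "wrist_force": force on the tool from outside, world axes, zero at the start; "ft_torque": the same for the moment, N m; "finger_gap": finger opening in m; "grip_force": force on a finger pad.
Only numpy, scipy, OpenCV 4.12 (cv2) and the standard library are available. Lean on these libraries where they do the work, as an engineer would, in place of code of your own. Each camera call takes 0.05 s, during which the arm holds its last target. There are 200 camera calls.

## Working session

There is one attempt and no reset: what is moved stays moved. The work goes in short steps, Python scripts to look and compute and a tool call to move; the robot and the scene stay as the last step left them, time stands still between calls to the robot, and variables do not carry over. Pictures are saved under pics/ and viewed, at most 10 in all, crops included, and the job is handed in when it is done.

Besides the shell and the picture viewer there is one more tool, called as name(argument=value, ...) on one line, values as JSON. drive_tool: Moves the arm, as the interface text tells. Its arguments: {"type":"object","properties":{"deltas":{"type":"array","items":{"type":"array","items":{"type":"array","items":{"type":"number"}}}},"newtons":{"type":"number"}},"required":["deltas"]}

```bash
ls; mkdir -p pics; python3 - <<'E'
from workcell import *
import cv2,numpy as np
for n in("top","scene"):
    p,d=read_camera(n); np.savez(f'{n}0.npz',p=p,d=d); cv2.imwrite(f'pics/{n}0.png',p[...,::-1])
    c=calibration(n); print(n,c['mtx'],c['world_from_camera'],c.keys())
s=get_state(); print(s)
E
```

```text
pics
top [[473.16791436   0.         281.61501954]
 [  0.         473.16791436 210.73277041]
 [  0.           0.           1.        ]] [[ 0.01751061  0.9961729  -0.08563249  0.43381425]
 [-0.99981176  0.01672994 -0.00982572 -0.10002136]
 [-0.00835549  0.08578842  0.99627834  1.38358084]
 [ 0.          0.          0.          1.        ]] dict_keys(['mtx', 'world_from_camera'])
scene [[451.46333462   0.         280.14522237]
 [  0.         451.46333462 215.70717437]
 [  0.           0.           1.        ]] [[-0.79856783  0.41577834 -0.43522154  0.05342359]
 [-0.60187912 -0.54492209  0.58378201  0.51860012]
 [ 0.00556208  0.72814029  0.68540556  0.84648277]
 [ 0.          0.          0.          1.        ]] dict_keys(['mtx', 'world_from_camera'])
{'clock': 0.1, 'joint_pos': array([-1.36560054e+00,  3.13937702e-01,  4.50989422e-02,  1.30359948e+00,
        1.24739881e-05,  1.43120177e+00]), 'qvel': array([ 5.84811469e-04, -3.10862291e-03,  4.03703963e-03, -1.38364616e-03,
        1.30515976e-05, -2.78277430e-03]), 'tau': array([ 1.93655338e-03, -4.81724167e+01,  2.99244171e+01,  1.27222133e-02,
       -2.48104143e-04,  4.37679248e-06]), 'tcp_pos': array([ 0.19424666, -0.54067613,  0.20699361]), 'orientation': array([-8.20721972e-04,  9.85176389e-01,  1.71542439e-01, -2.06894956e-05]), 'wrist_force': array([-0.68753138, -0.21847399, -0.35041569]), 'ft_torque': array([-0.03306225,  0.03545445,  0.03676073]), 'grip_force': 0.0, 'finger_gap': 0.08480492475705968}
```

View pics/top0.png

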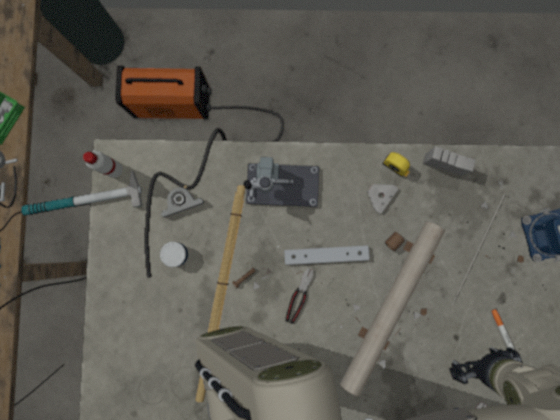

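View pics/scene0.png

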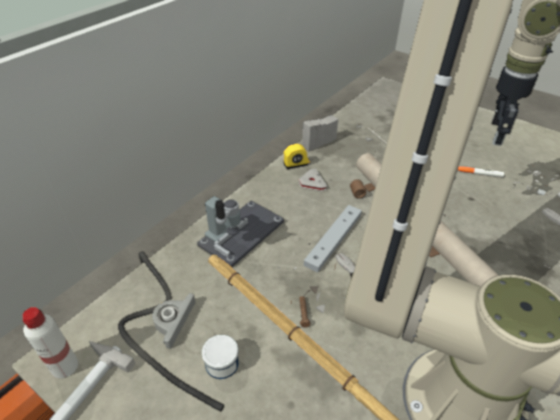

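The top view shows the bed at about (283,186), the bar at (327,256) and the crank and knob near (247-265,183). The scene view shows the black knob at (221,208). Next I'll zoom in on the clamp in both views.

```bash
cat >h.py <<'E'
import numpy as np,cv2
from workcell import *
C={n:calibration(n) for n in("top","scene")}
def cloud(n,d):
    K=C[n]['mtx'];T=C[n]['world_from_camera'];v,u=np.indices(d.shape)
    X=np.stack([(u-K[0,2])/K[0,0]*d,-(v-K[1,2])/K[1,1]*d,-d],-1)
    return X@T[:3,:3].T+T[:3,3]
def ray(n,uv,z):
    K=C[n]['mtx'];T=C[n]['world_from_camera'];uv=np.atleast_2d(uv).astype(float)
    r=np.c_[(uv[:,0]-K[0,2])/K[0,0],-(uv[:,1]-K[1,2])/K[1,1],-np.ones(len(uv))]@T[:3,:3].T
    o=T[:3,3];return o+r*((z-o[2])/r[:,2])[:,None]
def rayod(n,uv):
    a=ray(n,uv,0)[0];o=C[n]['world_from_camera'][:3,3];return o,(a-o)/np.linalg.norm(a-o)
def tri(a,b):
    (o1,d1),(o2,d2)=rayod('top',a),rayod('scene',b)
    s=np.linalg.lstsq(np.c_[d1,-d2],o2-o1,rcond=None)[0]
    p,q=o1+s[0]*d1,o2+s[1]*d2;return (p+q)/2,np.linalg.norm(p-q)
def proj(n,P):
    K=C[n]['mtx'];T=C[n]['world_from_camera'];X=(np.atleast_2d(P)-T[:3,3])@T[:3,:3]
    return np.c_[K[0,0]*X[:,0]/-X[:,2]+K[0,2],K[1,1]*-X[:,1]/-X[:,2]+K[1,2]]
E
python3 - <<'E'
from h import *
t=np.load('top0.npz');s=np.load('scene0.npz')
a=cv2.resize(t['p'][150:275,230:380],None,fx=5,fy=5,interpolation=2)
b=cv2.resize(s['p'][185:275,190:340],None,fx=5,fy=5,interpolation=2)[:450]
cv2.imwrite('pics/a.png',a[:600,:,::-1]);cv2.imwrite('pics/b.png',b[...,::-1])
W=cloud('top',t['d']);print('zero depth',(t['d']==0).mean())
for uv in [(283,186),(327,256),(247,186),(265,183),(300,195),(225,260),(400,300),(300,295),(173,254),(180,200),(245,275)]:print(uv,W[uv[1],uv[0]].round(4))
z=W[...,2]
# bar
m=((z>.012)&(z<.03)).astype('uint8');m[:240]=0;m[272:]=0;m[:,:275]=0;m[:,375:]=0
pts=np.argwhere(m)[:,::-1].astype('float32');print(cv2.minAreaRect(pts),z[m>0].mean())
v=((np.clip(z,0,.2)/.2)*255).astype('uint8')
cv2.imwrite('pics/z.png',cv2.resize(v[130:310,140:440],None,fx=2.6,fy=2.6,interpolation=0))
E
```

```text
zero depth 0.004098639455782313
(283, 186) [ 0.6239 -0.0893  0.0147]
(327, 256) [ 0.423  -0.2187  0.0225]
(247, 186) [0.5979 0.0008 0.1916]
(265, 183) [ 0.6121 -0.043   0.1519]
(300, 195) [ 0.5979 -0.1391  0.0182]
(225, 260) [0.4066 0.0724 0.0279]
(400, 300) [ 0.3064 -0.4169  0.0631]
(300, 295) [ 0.3087 -0.144  -0.0059]
(173, 254) [0.4212 0.2157 0.053 ]
(180, 200) [0.5793 0.2132 0.0012]
(245, 275) [0.3644 0.0155 0.0134]
((327.1215515136719, 258.68768310546875), (22.90911865234375, 85.146484375), 86.8201675415039) 0.021337376215613598
```

View pics/a.png

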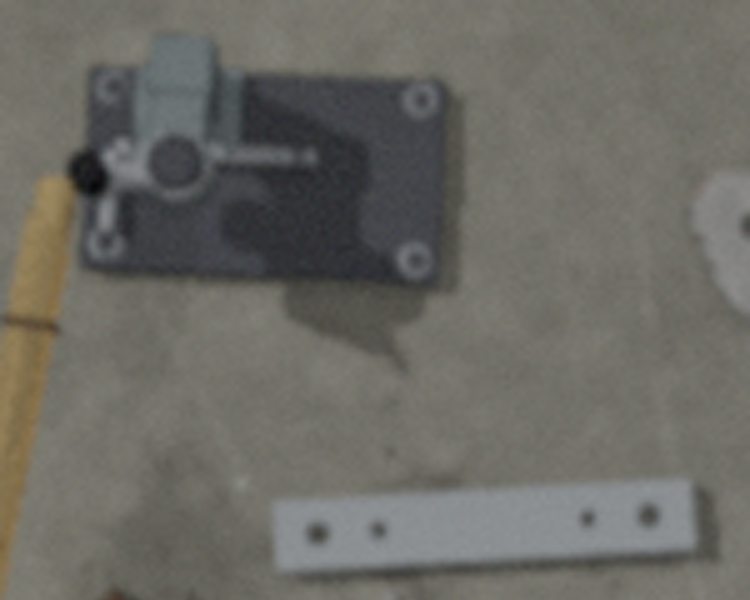

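View pics/b.png

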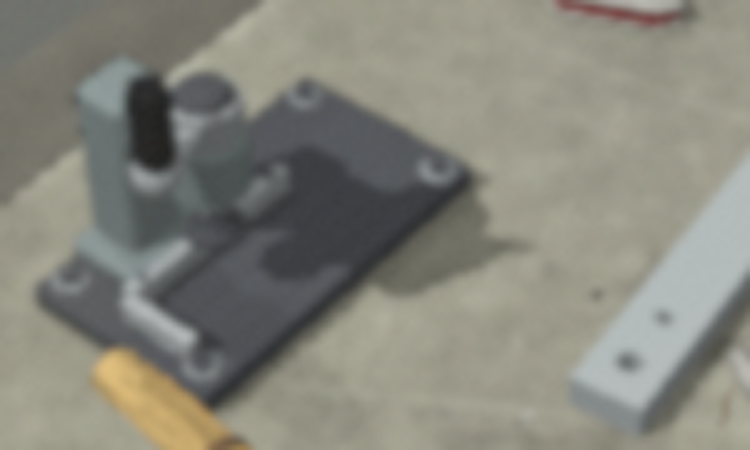

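View pics/z.png

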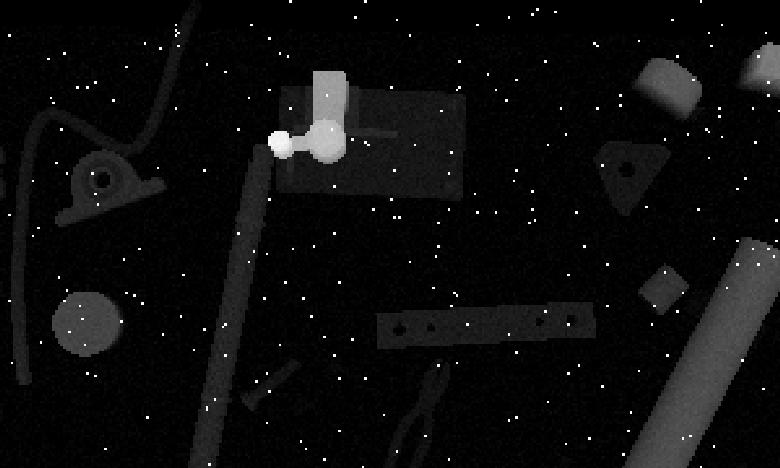

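Crop a (top) shows the bed, with bolts at crop (112,87), (420,99), (414,260) and (105,241), the hub at (175,163), the knob at (90,173), and the bar spanning (273..697, 480..572). Crop b shows the L-shaped fence and stop strips, with the throat opening towards the robot. Now I'll measure.

```bash
python3 - <<'E'
from h import *
t=np.load('top0.npz');s=np.load('scene0.npz')
W=cloud('top',t['d']);z=cv2.medianBlur(W[...,2].astype('float32'),3)
def rect(P):
    r=cv2.minAreaRect((P[:,:2]*1000).astype('float32'));return np.round(cv2.boxPoints(r),1).tolist(),np.round(r[0],1),np.round(r[1],1),round(r[2],2)
# bar by colour at z=.02
p=cv2.GaussianBlur(t['p'],(0,0),.6).astype(int);g=p.sum(2)/3;blue=p[...,2]-p[...,0]
for name,(x0,x1,y0,y1),m,zz in [('bar',(278,375,240,270),(blue>-2)&(g>105),.02),('bed',(240,325,158,212),((blue>-3)&(g<100))|(z>.01),.016),('bedz',(240,325,160,212),(z>.009),.016)]:
    k=np.zeros_like(z,'uint8');k[y0:y1,x0:x1]=m[y0:y1,x0:x1]
    k=cv2.morphologyEx(k,cv2.MORPH_OPEN,np.ones((3,3)))
    c=max(cv2.findContours(k,0,1)[0],key=cv2.contourArea)[:,0]
    print(name,rect(ray('top',c,zz)), (k>0).sum())
    if name=='bar':
        mm=cv2.moments(k,True);print('centroid',ray('top',[mm['m10']/mm['m00'],mm['m01']/mm['m00']],.02))
    if name=='bedz':
        for side,ax in (('left',0),('right',0),('bot',1)):
            pass
h=ray('top',np.array([[317,533],[378,530],[588,518],[648,516]])/5+[230,150]-.4,.02);print('holes',h.round(4).tolist(),'mean',h.mean(0))
b=ray('top',np.array([[112,87],[420,99],[414,260],[105,241]])/5+[230,150]-.4,.018);print('bolts',b.round(4).tolist(),b.mean(0))
print('hub',ray('top',np.array([175,163])/5+[230,150]-.4,.15),'knob',ray('top',np.array([90,173])/5+[230,150]-.4,.187))
kn=(z>.175);kn[:170]=0;kn[200:]=0;kn[:,:235]=0;kn[:,260:]=0
print('knob z',W[kn].mean(0),np.median(W[kn],0),kn.sum())
hb=(z>.135)&(z<.17);hb[:165]=0;hb[200:]=0;hb[:,:255]=0;hb[:,280:]=0
print('hub',np.median(W[hb],0),(W[hb].min(0)+W[hb].max(0))/2,hb.sum())
print('tab',[np.median(z[a:a+10,b:b+10]) for a,b in ((220,300),(225,340),(280,270))])
E
```

```text
bar ([[397.3999938964844, -99.19999694824219], [414.8999938964844, -338.8999938964844], [456.8999938964844, -335.79998779296875], [439.3999938964844, -96.0999984741211]], array([ 427.2, -217.5]), array([ 42.1, 240.3]), 4.18) 1200
centroid [[ 0.426908   -0.21740486  0.02      ]]
bed ([[560.2000122070312, 34.5], [565.9000244140625, -193.5], [709.5999755859375, -189.89999389648438], [703.9000244140625, 38.099998474121094]], array([634.9, -77.7]), array([143.8, 228.1]), 1.44) 3189
bedz ([[560.2000122070312, 34.5], [565.9000244140625, -193.5], [703.7000122070312, -190.10000610351562], [698.0, 38.0]], array([631.9, -77.8]), array([137.8, 228.1]), 1.44) 3124
holes [[0.4207, -0.1215, 0.02], [0.423, -0.1565, 0.02], [0.432, -0.2767, 0.02], [0.4337, -0.3111, 0.02]] mean [ 0.42735672 -0.21644939  0.02      ]
bolts [[0.678, 0.0022, 0.018], [0.6738, -0.1777, 0.018], [0.5793, -0.1754, 0.018], [0.5874, 0.0042, 0.018]] [ 0.62959129 -0.08666856  0.018     ]
hub [[ 0.61443513 -0.04176945  0.15      ]] knob [[ 6.03161997e-01 -2.26713672e-04  1.87000000e-01]]
knob z [6.01989386e-01 2.32560922e-04 2.09710583e-01] [0.60554107 0.00146891 0.18773965] 54
hub [ 0.6130501  -0.0401387   0.14809994] [ 0.5330614  -0.05793455  0.75925043] 181
tab [np.float32(0.0012636585), np.float32(0.0014249821), np.float32(0.0013225895)]
```

```bash
python3 - <<'E'
from h import *
ds=[read_camera('top')[1] for _ in range(8)]
d=np.median(ds,0);W=cloud('top',d);z=W[...,2];np.save('d.npy',d)
def edge(idx,rng,ax,th=.0085):
    # subpixel crossing along ax
    out=[]
    for i in idx:
        l=[(z[j,i] if ax else z[i,j]) for j in rng]
        for k in range(len(l)-1):
            if l[k]<th<=l[k+1]:
                j=rng[k]+(rng[k+1]-rng[k])*.5
                out.append((i,j) if ax else (j,i));break
    P=ray('top',out,.016)[:,:2]
    vx,vy,x0,y0=cv2.fitLine(P.astype('float32'),cv2.DIST_HUBER,0,.001,.001).ravel()
    print(len(out),'dir deg',np.degrees(np.arctan2(vy,vx)).round(2),'pt',x0.round(4),y0.round(4))
edge(range(252,314),range(225,190,-1),1)
edge(range(284,314),range(150,175),1)
edge(range(172,202),range(232,255),0)
edge(range(172,202),range(335,305,-1),0)
# bar
z2=z
edge(range(292,362),range(280,255,-1),1,.011)
edge(range(292,362),range(235,255),1,.011)
edge(range(251,261),range(270,295),0,.011)
edge(range(250,260),range(385,360,-1),0,.011)
def med(lo,hi,r,c):
    m=np.zeros_like(z,bool);m[r[0]:r[1],c[0]:c[1]]=1;m&=(z>lo)&(z<hi);P=W[m];print(P.mean(0).round(4),P.min(0).round(3),P.max(0).round(3),m.sum())
med(.175,.2,(175,198),(238,256)); med(.14,.17,(165,200),(254,280))
E
```

```text
62 dir deg 88.42 pt 0.5693 -0.0751
30 dir deg -89.09 pt 0.6879 -0.135
30 dir deg -30.51 pt 0.6321 0.0299
30 dir deg -1.93 pt 0.6299 -0.1915
70 dir deg -85.72 pt 0.4081 -0.2217
70 dir deg -85.87 pt 0.4481 -0.2176
10 dir deg 0.97 pt 0.4222 -0.0971
10 dir deg 5.72 pt 0.4293 -0.3378
[0.6049 0.0021 0.1869] [ 0.596 -0.006  0.177] [0.615 0.012 0.191] 56
[ 0.6144 -0.0397  0.1482] [ 0.597 -0.059  0.14 ] [ 0.635 -0.013  0.154] 173
```

drive_tool(deltas=[[[0,0.032,-0.0195,0,0,0,-7.4],[0,0.064,-0.039,0,0,0,-14.9],[0,0.096,-0.0584,0,0,0,-22.3],[0,0.128,-0.078,0,0,0,-29.7],[0,0.16,-0.097,0.0,0,0,-37.2],[0,0.192,-0.117,0.02,0,0,-44.6],[0,0.224,-0.136,0.04,0,0,-52],[0,0.256,-0.1556,0.06,0,0,-59.5],[0,0.288,-0.175,0.08,0,0,-66.9],[0,0.3203,-0.1945,0.1,0,0,-74.35],[0,0.3203,-0.1945,0.12,0,0,-74.35],[0,0.3203,-0.1945,0.12,0,0,-74.35]]], newtons=60)

```text
clock: 2.0
tcp_pos: [0.4292, -0.2486, 0.0866]
orientation: [-0.002, 0.681, 0.732, -0.0]
wrist_force: [0.1, -0.2, 0.3]
finger_gap: 0.0853
grip_force: 0.0
```

drive_tool(deltas=[[[0,0,0,0.03,0,0,0],[0,0,0,0.06,0,0,0],[0,0,0,0.075,0,0,0],[0,0,0,0.082,0,0,0],[0,0,0,0.082,0,0,0],[255,0,0,0.082,0,0,0],[255,0,0,0.082,0,0,0],[255,0,0,0.082,0,0,0],[255,0,0,0.082,0,0,0],[255,0,0,0.082,0,0,0],[255,0,0,0.082,0,0,0],[255,0,0,0.082,0,0,0]]], newtons=60)

```text
clock: 3.5
tcp_pos: [0.43, -0.2499, 0.0057]
orientation: [-0.0, 0.681, 0.732, -0.0]
wrist_force: [0.3, 0.7, -0.2]
finger_gap: 0.0001
grip_force: 0.0
```

```bash
python3 - <<'E'
from h import *
t,_=read_camera('top');s,_=read_camera('scene')
a=cv2.resize(t[200:320,250:400],None,fx=2.6,fy=2.6,interpolation=2);b=cv2.resize(s[150:320,270:420],None,fx=2.6,fy=2.6,interpolation=2)
o=np.zeros((450,790,3),'uint8');o[:a.shape[0],:390]=a[:,:390];o[:b.shape[0],400:790]=b[:,:390]
cv2.imwrite('pics/c.png',o[...,::-1]);S=get_state();print(S['finger_gap'],S['tcp_pos'],S['joint_pos'])
E
```

```text
-0.00026292648685982044 [ 0.43004368 -0.24988299  0.0057625 ] [-6.87874457e-01  3.24722183e-01 -4.74109640e-01  7.71983450e-01
 -7.94380967e-05  8.11244989e-01]
```

View pics/c.png

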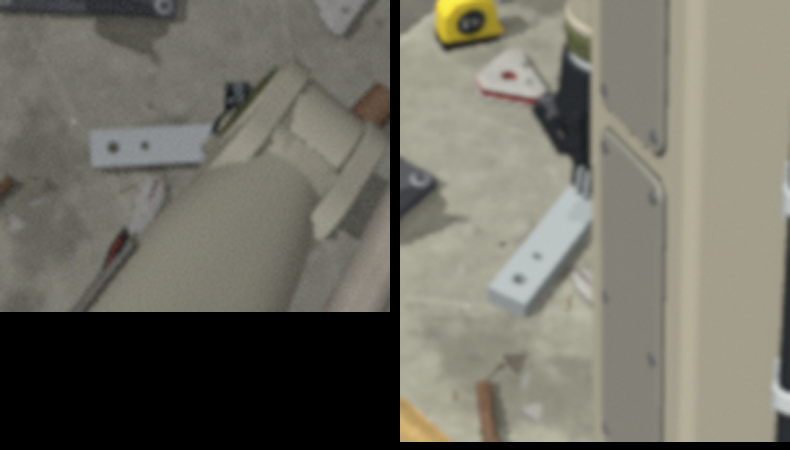

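```bash
python3 - <<'E'
from h import *
S=get_state()
for z in (.006,.025,.06,.08,.13):print(z,proj('top',[.43,-.25,z]).round(1),proj('scene',[.43,-.25,z]).round(1))
ds=np.median([read_camera('scene')[1] for _ in range(4)],0);p,_=read_camera('scene');W=cloud('scene',ds)
for v in range(196,232,3):print(v,[(u,W[v,u].round(3).tolist()) for u in (328,334,337,340,343)])
E
```

```text
0.006 [[337.3 253.7]] [[339.9 229.6]]
0.025 [[338.1 253.7]] [[340.6 224.4]]
0.06 [[339.4 253.8]] [[341.9 214.6]]
0.08 [[340.3 253.8]] [[342.7 208.8]]
0.13 [[342.5 253.9]] [[344.7 193.7]]
196 [(328, [0.47, -0.239, 0.109]), (334, [0.452, -0.237, 0.12]), (337, [0.441, -0.233, 0.129]), (340, [0.435, -0.237, 0.129]), (343, [0.43, -0.242, 0.129])]
199 [(328, [0.468, -0.237, 0.102]), (334, [0.461, -0.256, 0.092]), (337, [0.441, -0.234, 0.118]), (340, [0.435, -0.239, 0.118]), (343, [0.428, -0.24, 0.121])]
202 [(328, [0.467, -0.237, 0.092]), (334, [0.458, -0.253, 0.086]), (337, [0.44, -0.234, 0.109]), (340, [0.435, -0.24, 0.108]), (343, [0.426, -0.239, 0.113])]
205 [(328, [0.511, -0.32, -0.001]), (334, [0.452, -0.243, 0.086]), (337, [0.439, -0.234, 0.1]), (340, [0.433, -0.237, 0.101]), (343, [0.423, -0.234, 0.108])]
208 [(328, [0.504, -0.309, -0.0]), (334, [0.449, -0.24, 0.08]), (337, [0.44, -0.239, 0.085]), (340, [0.432, -0.239, 0.089]), (343, [0.422, -0.235, 0.098])]
211 [(328, [0.497, -0.298, 0.0]), (334, [0.484, -0.308, -0.0]), (337, [0.44, -0.239, 0.075]), (340, [0.432, -0.24, 0.079]), (
[... 268 characters left out ...]
.245, 0.05]), (340, [0.43, -0.242, 0.057]), (343, [0.423, -0.243, 0.061])]
220 [(328, [0.477, -0.267, 0.0]), (334, [0.465, -0.277, -0.0]), (337, [0.438, -0.242, 0.042]), (340, [0.428, -0.239, 0.05]), (343, [0.423, -0.245, 0.049])]
223 [(328, [0.471, -0.257, 0.0]), (334, [0.449, -0.249, 0.02]), (337, [0.436, -0.24, 0.034]), (340, [0.427, -0.24, 0.039]), (343, [0.421, -0.245, 0.04])]
226 [(328, [0.465, -0.248, -0.0]), (334, [0.444, -0.241, 0.019]), (337, [0.436, -0.243, 0.021]), (340, [0.43, -0.248, 0.021]), (343, [0.424, -0.254, 0.02])]
229 [(328, [0.458, -0.236, 0.002]), (334, [0.437, -0.229, 0.021]), (337, [0.43, -0.233, 0.021]), (340, [0.424, -0.239, 0.021]), (343, [0.419, -0.245, 0.019])]
```

drive_tool(deltas=[[[255,0,0,-0.03,0,0,0],[255,0,0,-0.06,0,0,0],[255,0,0,-0.06,0,0,0]]])

```text
clock: 4.22
tcp_pos: [0.4317, -0.2512, 0.068]
orientation: [0.002, 0.681, 0.732, 0.0]
wrist_force: [-0.9, -0.6, 0.1]
finger_gap: 0.0004
grip_force: 0.0
```

```bash
python3 - <<'E'
from h import *
S=get_state();print(S['tcp_pos'],S['finger_gap'],S['wrist_force'])
R=[read_camera('scene') for _ in range(4)];ds=np.median([r[1] for r in R],0);p=R[0][0];W=cloud('scene',ds)
print(proj('scene',S['tcp_pos']))
for v in range(190,236,3):print(v,[(u,W[v,u].round(3).tolist()) for u in (334,337,340,343)])
a=p[150:270,290:410];cv2.imwrite('pics/d.png',cv2.resize(a,None,fx=5,fy=5,interpolation=2)[...,::-1])
E
```

```text
[ 0.43174357 -0.25124585  0.06803923] 0.0003877261484783326 [-0.89196901 -0.58103783  0.08157461]
[[341.87205266 211.7783091 ]]
190 [(334, [0.455, -0.239, 0.137]), (337, [0.449, -0.244, 0.136]), (340, [0.438, -0.238, 0.146]), (343, [0.434, -0.245, 0.143])]
193 [(334, [0.524, -0.373, 0.001]), (337, [0.518, -0.379, -0.001]), (340, [0.437, -0.238, 0.137]), (343, [0.432, -0.244, 0.136])]
196 [(334, [0.517, -0.361, 0.001]), (337, [0.511, -0.368, -0.001]), (340, [0.439, -0.244, 0.123]), (343, [0.43, -0.242, 0.128])]
199 [(334, [0.511, -0.351, 0.0]), (337, [0.504, -0.355, 0.001]), (340, [0.437, -0.242, 0.115]), (343, [0.428, -0.24, 0.121])]
202 [(334, [0.503, -0.339, 0.001]), (337, [0.497, -0.345, -0.0]), (340, [0.435, -0.241, 0.107]), (343, [0.427, -0.241, 0.11])]
205 [(334, [0.497, -0.329, 0.0]), (337, [0.49, -0.334, 0.001]), (340, [0.434, -0.241, 0.097]), (343, [0.426, -0.241, 0.101])]
208 [(334, [0.491, -0.319, -0.001]), (337, [0.484, -0.324, -0.001]), (340, [0.477, -0.328, 0.0]), (343, [0.47, -0.332, 0.002])]
211 [(334, [0.483, -0.307, 0.001]), (337, [0.477, -0.313, -0.0]), (340, [0.47
[... 363 characters left out ...]
.019]), (340, [0.442, -0.269, 0.02]), (343, [0.436, -0.273, 0.02])]
223 [(334, [0.448, -0.248, 0.021]), (337, [0.443, -0.254, 0.02]), (340, [0.436, -0.259, 0.02]), (343, [0.429, -0.262, 0.021])]
226 [(334, [0.442, -0.238, 0.021]), (337, [0.436, -0.243, 0.021]), (340, [0.43, -0.249, 0.02]), (343, [0.424, -0.252, 0.021])]
229 [(334, [0.436, -0.229, 0.021]), (337, [0.43, -0.234, 0.021]), (340, [0.424, -0.239, 0.02]), (343, [0.419, -0.245, 0.019])]
232 [(334, [0.431, -0.221, 0.02]), (337, [0.425, -0.226, 0.019]), (340, [0.419, -0.23, 0.02]), (343, [0.413, -0.235, 0.019])]
235 [(334, [0.425, -0.211, 0.02]), (337, [0.419, -0.216, 0.02]), (340, [0.413, -0.219, 0.021]), (343, [0.409, -0.23, 0.015])]
```

View pics/d.png

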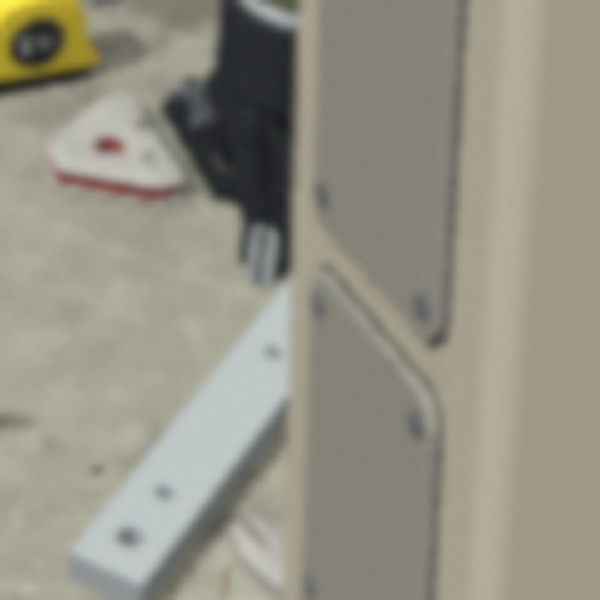

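The shut fingertips show at z≈0.088 while the reported TCP is 0.068. The real tips are therefore about 20 mm higher than reported, and the fingers shut above the bar. I'll go lower in small steps and watch the force.

drive_tool(deltas=[[[0,0,0,0,0,0,0],[0,0,0,0.0,0,0,0],[0,0,0,0.0,0,0,0],[0,0,0,0.03,0,0,0],[0,0,0,0.055,0,0,0],[0,0,0,0.065,0,0,0],[0,0,0,0.07,0,0,0],[0,0,0,0.074,0,0,0],[0,0,0,0.076,0,0,0],[0,0,0,0.076,0,0,0]]])

```text
clock: 5.68
tcp_pos: [0.4303, -0.2501, -0.0099]
orientation: [0.0, 0.681, 0.732, -0.0]
wrist_force: [-0.1, 0.2, -0.2]
finger_gap: 0.0853
grip_force: 0.0
```

```bash
python3 - <<'E'
from h import *
S=get_state();print(S['tcp_pos'],S['finger_gap'],S['wrist_force'])
R=[read_camera('scene') for _ in range(4)];ds=np.median([r[1] for r in R],0);p=R[0][0];W=cloud('scene',ds)
b=p[150:270,260:380];cv2.imwrite('pics/e.png',cv2.resize(b,None,fx=5,fy=5,interpolation=2)[...,::-1])
# gripper points: near finger xy region, above bar
m=(abs(W[...,1]+.25)<.025)&(abs(W[...,0]-.43)<.07)&(W[...,2]<.08)&(W[...,2]>.003)
P=W[m];off=P[:,0]-.43
for lo,hi in((.022,.07),(-.07,-.022)):
    q=P[(off>lo)&(off<hi)];print(lo,len(q),np.sort(q[:,2])[:8].round(3) if len(q) else '', q[:,0].mean().round(3) if len(q) else '')
E
```

```text
[ 0.43030781 -0.25012011 -0.0098564 ] 0.08527522570324705 [-0.05508044  0.21893498 -0.17352483]
0.022 115 [0.029 0.029 0.03  0.03  0.032 0.032 0.032 0.034] 0.478
-0.07 0
```

View pics/e.png

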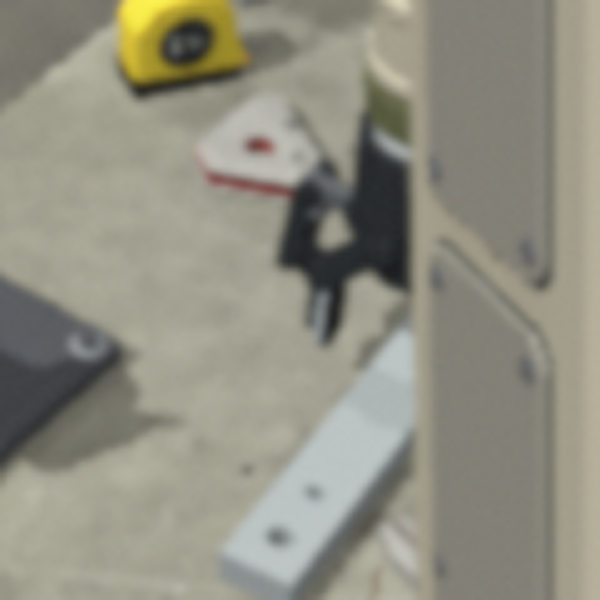

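Open tips are at about 0.028 with reported TCP -0.010, which is consistent with the 20 mm offset plus the swing. Next I'll lower 12 mm more and close.

drive_tool(deltas=[[[0,0,0,0.006,0,0,0],[0,0,0,0.012,0,0,0],[0,0,0,0.012,0,0,0],[70,0,0,0.012,0,0,0],[110,0,0,0.012,0,0,0],[140,0,0,0.012,0,0,0],[170,0,0,0.012,0,0,0],[200,0,0,0.012,0,0,0],[200,0,0,0.012,0,0,0],[200,0,0,0.012,0,0,0]]])

```text
clock: 7.12
tcp_pos: [0.4304, -0.25, -0.0217]
orientation: [0.0, 0.681, 0.732, 0.0]
wrist_force: [-1.3, 0.9, 5.5]
finger_gap: 0.0387
grip_force: 60.7
```

drive_tool(deltas=[[[200,0,0,-0.01,0,0,0],[200,0,0,-0.026,0,0,0],[200,0.01,0.014,-0.026,0,0,0.7],[200,0.02,0.028,-0.026,0,0,1.4],[200,0.035,0.05,-0.026,0,0,2.4],[200,0.05,0.071,-0.026,0,0,3.4],[200,0.065,0.092,-0.026,0,0,4.4],[200,0.075,0.106,-0.026,0,0,5],[200,0.0836,0.1181,-0.026,0,0,5.6],[200,0.0836,0.1181,-0.026,0,0,5.6],[200,0.0836,0.1181,-0.026,0,0,5.6]]])

```text
clock: 8.5
tcp_pos: [0.5411, -0.1582, 0.0035]
orientation: [-0.0, 0.716, 0.698, -0.0]
wrist_force: [-0.3, -0.4, -4.6]
finger_gap: 0.0386
grip_force: 61.5
```

```bash
python3 - <<'E'
from h import *
S=get_state();print(S['tcp_pos'],S['finger_gap'],S['wrist_force'],S['ft_torque'])
t=read_camera('top');s=read_camera('scene');W=cloud('scene',s[1])
a=cv2.resize(t[0][150:250,230:380],None,fx=2.6,fy=2.6,interpolation=2);b=cv2.resize(s[0][180:300,190:340],None,fx=2.6,fy=2.6,interpolation=2)
o=np.zeros((320,790,3),'uint8');o[:260,:390]=a;o[:312,400:790]=b;cv2.imwrite('pics/f.png',o[...,::-1])
E
```

```text
[ 0.54108699 -0.15816961  0.00348119] 0.03858980870534899 [-0.31018519 -0.35262908 -4.57581963] [-0.18857448  0.01336392 -0.0275842 ]
```

View pics/f.png

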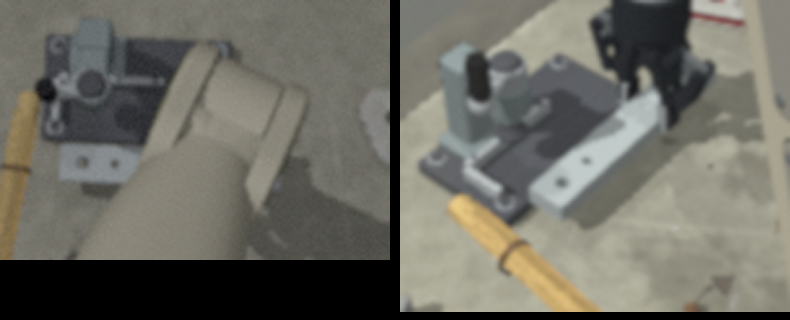

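The bar is held parallel to the bed edge just outside the throat, with its left end at top pixel ≈(252,212). I'll check the end position numerically.

```bash
python3 - <<'E'
from h import *
R=[read_camera('top') for _ in range(5)];W=cloud('top',np.median([r[1] for r in R],0));z=W[...,2]
def fit(pts,zz):
    P=ray('top',pts,zz)[:,:2];v=cv2.fitLine(P.astype('float32'),cv2.DIST_HUBER,0,.001,.001).ravel();return np.degrees(np.arctan2(v[1],v[0])).round(2),P.mean(0).round(4)
m=(z>.035)&(z<.056);m[:200]=0;m[228:]=0;m[:,:245]=0;m[:,287:]=0
print('top z',z[m].mean())
cols=range(256,280);print('back',fit([(c,np.where(m[:,c])[0].min()-.5) for c in cols],.045),'front',fit([(c,np.where(m[:,c])[0].max()+.5) for c in cols],.045))
rows=[r for r in range(205,222) if m[r].sum()>10];print('end',fit([(np.where(m[r])[0].min()-.5,r) for r in rows],.045))
E
```

```text
top z 0.045982570452886465
back (np.float32(87.51), array([ 0.5643, -0.0464])) front (np.float32(-89.03), array([ 0.5238, -0.0472]))
end (np.float32(1.31), array([ 0.5439, -0.0055]))
```

drive_tool(deltas=[[[200,0,0.012,0,0,0,0],[200,0,0.027,0,0,0,0],[200,0,0.042,0,0,0,0],[200,0,0.055,0,0,0,0],[200,0,0.062,0,0,0,0],[200,0,0.067,0,0,0,0],[200,0,0.067,0,0,0,0],[200,0,0.067,0.005,0,0,0],[200,0,0.067,0.008,0,0,0],[200,0,0.067,0.0095,0,0,0],[200,0,0.067,0.0095,0,0,0]]])

```text
clock: 10.22
tcp_pos: [0.6087, -0.1598, -0.0056]
orientation: [-0.0, 0.716, 0.698, 0.0]
wrist_force: [-0.9, -0.4, -4.8]
finger_gap: 0.0387
grip_force: 61.7
```

drive_tool(deltas=[[[200,0,0,0.0008,0,0,0],[200,0,0,0.0016,0,0,0],[200,0,0,0.0016,0,0,0]]])

```text
clock: 10.6
tcp_pos: [0.6088, -0.1598, -0.0057]
orientation: [0.0, 0.716, 0.698, 0.0]
wrist_force: [-4.7, 1.8, 7.7]
finger_gap: 0.0384
grip_force: 63.2
```

drive_tool(deltas=[[[200,0,0.001,0,0,0,0],[200,0,0.002,0,0,0,0],[200,0,0.003,0,0,0,0],[200,0,0.003,0,0,0,0]]])

```text
clock: 11.1
tcp_pos: [0.6115, -0.1601, -0.0057]
orientation: [0.0, 0.716, 0.698, -0.0]
wrist_force: [-7.1, 1.0, 7.7]
finger_gap: 0.0388
grip_force: 63.2
```

drive_tool(deltas=[[[200,0,0.001,0,0,0,0],[200,0,0.0015,0,0,0,0],[200,0,0.002,0,0,0,0],[200,0,0.002,0,0,0,0]]])

```text
clock: 11.6
tcp_pos: [0.6129, -0.1602, -0.0057]
orientation: [-0.0, 0.716, 0.698, -0.001]
wrist_force: [-7.1, -0.0, 8.6]
finger_gap: 0.0383
grip_force: 63.5
```

drive_tool(deltas=[[[200,0,0.001,0,0,0,0],[200,0,0.002,0,0,0,0],[200,0,0.002,0,0,0,0]]])

```text
clock: 11.98
tcp_pos: [0.6129, -0.1602, -0.0057]
orientation: [-0.001, 0.716, 0.698, -0.002]
wrist_force: [-13.6, -0.4, 14.0]
finger_gap: 0.0386
grip_force: 63.8
```

drive_tool(deltas=[[[200,0.0015,-0.001,0,0,0,0],[200,0.003,-0.001,0,0,0,0],[200,0.004,-0.001,0,0,0,0],[200,0.005,-0.001,0,0,0,0],[200,0.005,-0.001,0,0,0,0]]])

```text
clock: 12.6
tcp_pos: [0.6128, -0.1598, -0.0057]
orientation: [0.002, 0.717, 0.697, -0.004]
wrist_force: [-12.6, -13.7, 8.9]
finger_gap: 0.0383
grip_force: 63.3
```

```bash
python3 - <<'E'
from h import *
R=[read_camera('top') for _ in range(6)];W=cloud('top',np.median([r[1] for r in R],0));z=W[...,2]
S=[read_camera('scene') for _ in range(6)];V=cloud('scene',np.median([r[1] for r in S],0))
for r in range(186,204,1):print(r,(z[r,244:266]*1000).round().astype(int).tolist())
cv2.imwrite('pics/g.png',cv2.resize(S[0][0][190:280,190:310],None,fx=6,fy=6,interpolation=2)[...,::-1])
m=(abs(V[...,2]-.036)<.0035)&(V[...,0]>.57)&(V[...,0]<.66)&(V[...,1]<.02)&(V[...,1]>-.13);P=V[m];print(len(P))
for y in np.arange(-.13,.015,.01):
    q=P[(P[:,1]>=y)&(P[:,1]<y+.01)];
    if len(q):print(y.round(3),len(q),q[:,0].min().round(4),q[:,0].max().round(4),q[:,1].max().round(4))
E
```

```text
186 [184, 188, 188, 189, 188, 185, 177, 161, 139, 141, 142, 139, 139, 140, 141, 147, 147, 149, 149, 148, 151, 149]
187 [143, 182, 184, 184, 183, 178, 163, 154, 141, 139, 140, 141, 138, 137, 98, 129, 144, 147, 147, 149, 147, 147]
188 [26, 154, 167, 170, 168, 160, 155, 141, 137, 16, 38, 38, 38, 37, 37, 123, 124, 143, 146, 148, 145, 145]
189 [22, 137, 142, 152, 151, 140, 141, 138, 30, 18, 37, 38, 38, 38, 38, 37, 122, 122, 133, 140, 145, 141]
190 [23, -1, 17, 138, 139, 137, 31, 33, 32, 17, 37, 38, 37, 38, 38, 36, 95, 118, 123, 124, 124, 123]
191 [20, 0, 18, 19, 17, 16, 31, 33, 32, 17, 39, 38, 38, 37, 38, 39, 37, 35, 107, 112, 117, 119]
192 [19, 0, 17, 18, 17, 16, 32, 32, 31, 18, 35, 35, 37, 37, 37, 41, 37, 36, 38, 36, 97, 98]
193 [17, 2, 15, 18, 18, 21, 30, 33, 31, 18, 37, 38, 36, 40, 38, 37, 39, 37, 39, 40, 36, 36]
194 [1, 0, 16, 20, 17, 20, 32, 29, 29, 14, 35, 37, 37, 37, 37, 38, 39, 39, 39, 36, 38, 38]
195 [0, 0, 16, 17, 15, 19, 31, 32, 30, 18, 18, 21, 17, 17, 16, 17, 20, 16, 19, 21, 18, 23]
196 [-2, 1, 19, 16, 18, 20, 23, 21, 17, 18, 15, 17, 19, 18, 18, 16, 15, 19, 17, 17, 18, 15]
19
[... 330 characters left out ...]
15, 18, 16, 19, 17, 19, 17, 19]
201 [0, 0, 16, 16, 18, 17, 16, 18, 18, 15, 18, 18, 17, 17, 17, 17, 17, 19, 19, 17, 19, 16]
202 [0, -1, 15, 17, 19, 18, 17, 18, 17, 16, 16, 20, 18, 16, 18, 16, 18, 18, 18, 18, 17, 15]
203 [3, 0, 9, 14, 17, 16, 12, 17, 14, 17, 18, 17, 19, 16, 16, 16, 18, 14, 16, 14, 18, 19]
541
-0.13 43 0.5932 0.6318 -0.1202
-0.12 43 0.5932 0.6336 -0.11
-0.11 44 0.5936 0.6331 -0.1001
-0.1 46 0.5944 0.6344 -0.0902
-0.09 46 0.5943 0.6335 -0.08
-0.08 42 0.5941 0.6316 -0.0703
-0.07 25 0.5945 0.6176 -0.06
-0.06 30 0.595 0.6571 -0.0501
-0.05 38 0.5946 0.657 -0.0401
-0.04 51 0.5953 0.6569 -0.0301
-0.03 47 0.5945 0.6594 -0.0205
-0.02 54 0.596 0.6367 -0.0102
-0.01 32 0.596 0.6369 -0.0054
```

View pics/g.png

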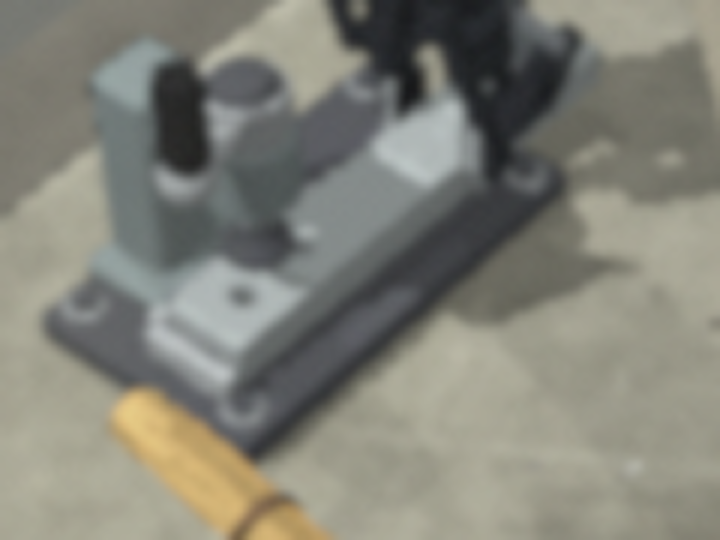

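The picture shows the bar under the pad, its end just short of the end stop (a gap of a few mm) and its side at the fence. Friction is holding it, so I'll ease the fence and bed pressure and push along further.

drive_tool(deltas=[[[200,0,-0.0025,-0.0012,0,0,0],[200,0.001,-0.0025,-0.0012,0,0,0],[200,0.002,-0.0025,-0.0012,0,0,0],[200,0.002,-0.0025,-0.0012,0,0,0]]])

```text
clock: 13.7
tcp_pos: [0.6129, -0.1549, -0.0057]
orientation: [0.002, 0.717, 0.698, -0.001]
wrist_force: [-3.0, -7.6, -0.7]
finger_gap: 0.0388
grip_force: 62.2
```

drive_tool(deltas=[[[200,0.001,0,0,0,0,0],[200,0.002,0,0,0,0,0],[200,0.003,0,0,0,0,0],[200,0.003,0,0,0,0,0]]])

```text
clock: 14.2
tcp_pos: [0.613, -0.155, -0.0056]
orientation: [0.003, 0.717, 0.697, -0.003]
wrist_force: [-3.7, -16.3, -1.7]
finger_gap: 0.0389
grip_force: 62.0
```

drive_tool(deltas=[[[200,0,0.001,0,0,0,0],[200,0,0.002,0,0,0,0],[200,0,0.003,0,0,0,0],[200,0,0.004,0,0,0,0],[200,0,0.004,0,0,0,0]]])

```text
clock: 14.82
tcp_pos: [0.6129, -0.155, -0.0056]
orientation: [0.001, 0.717, 0.697, -0.006]
wrist_force: [-14.8, -16.7, 6.3]
finger_gap: 0.0388
grip_force: 63.0
```

```bash
cat > bar.py <<'E'
from h import *
S=[read_camera('scene') for _ in range(6)];V=cloud('scene',np.median([r[1] for r in S],0))
R=[read_camera('top') for _ in range(6)];W=cloud('top',np.median([r[1] for r in R],0));z=W[...,2]
for r in range(190,195):print(r,(z[r,248:258]*1000).round().astype(int).tolist())
m=(abs(V[...,2]-.036)<.0035)&(V[...,0]>.57)&(V[...,0]<.66)&(V[...,1]<.02)&(V[...,1]>-.2);P=V[m]
ys=np.arange(-.2,-.005,.006);Q=[]
for y in ys:
    q=P[(P[:,1]>=y)&(P[:,1]<y+.006)]
    if len(q)>3:Q.append((q[:,0].min(),y+.003))
Q=np.array(Q);print('front edge slope deg',np.degrees(np.arctan(np.polyfit(Q[:,1],Q[:,0],1)[0])).round(2),len(Q),'x at y=-.12',np.polyval(np.polyfit(Q[:,1],Q[:,0],1),-.12).round(4),'ymax',P[:,1].max().round(4))
E
python3 bar.py
```

```text
190 [140, 138, 32, 33, 28, 38, 38, 37, 38, 37]
191 [19, 16, 31, 32, 35, 37, 37, 37, 35, 39]
192 [18, 18, 28, 30, 36, 37, 38, 39, 39, 37]
193 [19, 19, 32, 31, 39, 39, 37, 38, 37, 38]
194 [18, 20, 32, 31, 32, 32, 33, 36, 34, 38]
front edge slope deg -1.29 30 x at y=-.12 0.5961 ymax -0.0004
```

drive_tool(deltas=[[[200,-0.002,-0.0015,0,0,0,0],[200,-0.004,-0.003,0,0,0,0],[200,-0.004,-0.003,0,0,0,0],[150,-0.004,-0.003,0,0,0,0],[80,-0.004,-0.003,0,0,0,0],[0,-0.004,-0.003,0,0,0,0],[0,-0.004,-0.003,0,0,0,0],[0,-0.004,-0.003,0,0,0,0],[0,-0.004,-0.003,0,0,0,0],[0,-0.004,-0.003,-0.03,0,0,0],[0,-0.004,-0.003,-0.08,0,0,0],[0,-0.004,-0.003,-0.13,0,0,0]]])

```text
clock: 16.92
tcp_pos: [0.6131, -0.1538, 0.1249]
orientation: [-0.0, 0.716, 0.698, -0.0]
wrist_force: [-0.2, -0.5, -1.4]
finger_gap: 0.0852
grip_force: 0.0
```

```bash
sed -i 's/np.arange(-.2,-.005/np.arange(-.195,-.006/' bar.py; cat >> bar.py <<'E'
st=get_state();print(st['tcp_pos'],st['wrist_force'])
z5=[(x.round(4),y.round(3)) for x,y in Q][::4];print(z5)
kn=(z>.175)&(z<.2);kn[:165]=0;kn[205:]=0;kn[:,:235]=0;kn[:,282:]=0;print('knob',W[kn].mean(0).round(4),kn.sum())
pts=[(c,np.where((z[185:205,c]>.027)&(z[185:205,c]<.05))[0].max()+185.5) for c in range(268,318) if ((z[185:205,c]>.027)&(z[185:205,c]<.05)).any()]
F=ray('top',pts,.036);F=F[F[:,0]>.58];print('top front edge',np.degrees(np.arctan(np.polyfit(F[:,1],F[:,0],1)[0])).round(2),len(F))
E
python3 bar.py
```

```text
190 [139, 135, 30, 30, 29, 34, 37, 37, 37, 39]
191 [17, 18, 32, 32, 29, 39, 38, 37, 37, 39]
192 [17, 16, 32, 32, 37, 38, 37, 36, 37, 37]
193 [16, 19, 31, 33, 37, 37, 37, 37, 36, 37]
194 [18, 17, 30, 30, 34, 31, 34, 35, 37, 38]
front edge slope deg 1.45 32 x at y=-.12 0.5935 ymax -0.0008
[ 0.61296004 -0.15371302  0.12280942] [ 0.16701295 -0.3960854   0.45570272]
[(np.float64(0.592), np.float64(-0.192)), (np.float64(0.5927), np.float64(-0.168)), (np.float64(0.5928), np.float64(-0.144)), (np.float64(0.5936), np.float64(-0.12)), (np.float64(0.5944), np.float64(-0.096)), (np.float64(0.5953), np.float64(-0.072)), (np.float64(0.5957), np.float64(-0.048)), (np.float64(0.5966), np.float64(-0.024))]
knob [0.6049 0.0021 0.1869] 56Traceback (most recent call last):
  File "bar.py", line 15, in <module>
    F=ray('top',pts,.036);F=F[F[:,0]>.58];print('top front edge',np.degrees(np.arctan(np.polyfit(F[:,1],F[:,0],1)[0])).round(2),len(F))
  File "h.py", line 10, in ray
    r=np.c_[(uv[:,0]-K[0,2])/K[0,0],-(uv[:,1]-K[1,2])/K[1,1],-np.ones(len(uv))]@T[:3,:3].T
             ~~^^^^^
IndexError: index 0 is out of bounds for axis 1 with size 0
```

drive_tool(deltas=[[[0,0,0,-0.04,0,0,0],[0,0.01,-0.001,-0.075,0,0,0],[0,0.05,-0.004,-0.085,0,0,0],[0,0.1,-0.008,-0.085,0,0,0],[0,0.14,-0.0129,-0.085,0,0,0],[0,0.1553,-0.0129,-0.085,0,0,0],[0,0.1553,-0.0129,-0.08,0,0,0],[0,0.1553,-0.0129,-0.05,0,0,0],[0,0.1553,-0.0129,-0.025,0,0,0],[0,0.1553,-0.0129,-0.0125,0,0,0],[0,0.1553,-0.0129,-0.0125,0,0,0],[0,0.1553,-0.0129,-0.0125,0,0,0]]])

```text
clock: 19.02
tcp_pos: [0.6054, 0.001, 0.1373]
orientation: [0.001, 0.717, 0.698, 0.0]
wrist_force: [0.2, 0.2, -0.4]
finger_gap: 0.0856
grip_force: 0.0
```

drive_tool(deltas=[[[100,0,0,0,0,0,0],[160,0,0,0,0,0,0],[190,0,0,0,0,0,0],[230,0,0,0,0,0,0],[230,0,0,0,0,0,0],[230,0,0,0,0,0,0],[230,0,0,0,0,0,0]]], newtons=80)

```text
clock: 19.9
tcp_pos: [0.6058, 0.0016, 0.1372]
orientation: [0.001, 0.716, 0.698, 0.001]
wrist_force: [5.1, 1.0, 4.4]
finger_gap: 0.0194
grip_force: 78.5
```

```bash
cat > rows.py <<'E'
import sys,numpy as np
a,step,n=float(sys.argv[1]),float(sys.argv[2]),int(sys.argv[3])
p0=np.radians(a);print([[230,round(.045*(np.sin(p)-np.sin(p0)),4),round(.045*(np.cos(p)-np.cos(p0)),4),0,0,0,0] for p in np.radians(a-step*np.arange(1,n+1))])
E
cat > f.py <<'E'
from workcell import get_state;import numpy as np
s=get_state();y=np.radians(-1.5);d=s['tcp_pos'][:2]-[.6155,-.0418];f=s['wrist_force'][:2];r=np.hypot(*d);u=d/r
print('phi',round(np.degrees(np.arctan2(d[1],d[0]))+1.5,1),'r',r.round(4),'Ft(cw resist)',(-(f@[u[1],-u[0]])).round(2),'Fr',(f@u).round(2),s['wrist_force'].round(1),s['tcp_pos'].round(4),s['clock'])
E
python3 f.py;python3 rows.py 106 10 12;python3 rows.py -14 10 12
```

```text
phi 104.1 r 0.0445 Ft(cw resist) -5.24 Fr -0.15 [5.1 1.  4.4] [0.6058 0.0016 0.1372] 19.9
[[230, np.float64(0.0015), np.float64(0.0077), 0, 0, 0, 0], [230, np.float64(0.0016), np.float64(0.0155), 0, 0, 0, 0], [230, np.float64(0.0004), np.float64(0.0233), 0, 0, 0, 0], [230, np.float64(-0.0021), np.float64(0.0307), 0, 0, 0, 0], [230, np.float64(-0.006), np.float64(0.0376), 0, 0, 0, 0], [230, np.float64(-0.0109), np.float64(0.0437), 0, 0, 0, 0], [230, np.float64(-0.0168), np.float64(0.0488), 0, 0, 0, 0], [230, np.float64(-0.0235), np.float64(0.0528), 0, 0, 0, 0], [230, np.float64(-0.0309), np.float64(0.0557), 0, 0, 0, 0], [230, np.float64(-0.0386), np.float64(0.0572), 0, 0, 0, 0], [230, np.float64(-0.0464), np.float64(0.0573), 0, 0, 0, 0], [230, np.float64(-0.0541), np.float64(0.0561), 0, 0, 0, 0]]
[[230, np.float64(-0.0074), np.float64(-0.0026), 0, 0, 0, 0], [230, np.float64(-0.0143), np.float64(-0.0064), 0, 0, 0, 0], [230, np.float64(-0.0204), np.float64(-0.0113), 0, 0, 0, 0], [230, np.float64(-0.0255), np.float64(-0.0172), 0, 0, 0, 0], [230, np.float64(-0.0296), np.float64(-0.0239), 0, 0, 0, 0], [230, np.float64(-0.0324), np.float64(-0.0313), 0, 0, 0, 0], [230, np.float64(-0.0339), np.float64(-0.039), 0, 0, 0, 0], [230, np.float64(-0.034), np.float64(-0.0468), 0, 0, 0, 0], [230, np.float64(-0.0328), np.float64(-0.0545), 0, 0, 0, 0], [230, np.float64(-0.0302), np.float64(-0.062), 0, 0, 0, 0], [230, np.float64(-0.0264), np.float64(-0.0688), 0, 0, 0, 0], [230, np.float64(-0.0215), np.float64(-0.0749), 0, 0, 0, 0]]
```

drive_tool(deltas=[[[230,0.0015,0.0077,0,0,0,0],[230,0.0016,0.0155,0,0,0,0],[230,0.0004,0.0233,0,0,0,0],[230,-0.0021,0.0307,0,0,0,0],[230,-0.006,0.0376,0,0,0,0],[230,-0.0109,0.0437,0,0,0,0],[230,-0.0168,0.0488,0,0,0,0],[230,-0.0235,0.0528,0,0,0,0],[230,-0.0309,0.0557,0,0,0,0],[230,-0.0386,0.0572,0,0,0,0],[230,-0.0464,0.0573,0,0,0,0],[230,-0.0541,0.0561,0,0,0,0]]])

```text
clock: 21.4
tcp_pos: [0.6602, -0.0506, 0.1371]
orientation: [-0.001, 0.715, 0.699, 0.003]
wrist_force: [4.6, 8.9, 6.4]
finger_gap: 0.0193
grip_force: 79.0
```

```bash
python3 f.py
```

```text
phi -9.7 r 0.0455 Ft(cw resist) 9.67 Fr 2.77 [4.6 8.9 6.4] [ 0.6602 -0.0506  0.1371] 21.4
```

drive_tool(deltas=[[[230,-0.0074,-0.0026,0,0,0,0],[230,-0.0143,-0.0064,0,0,0,0],[230,-0.0204,-0.0113,0,0,0,0],[230,-0.0255,-0.0172,0,0,0,0],[230,-0.0296,-0.0239,0,0,0,0],[230,-0.0324,-0.0313,0,0,0,0],[230,-0.0339,-0.039,0,0,0,0],[230,-0.034,-0.0468,0,0,0,0]]])

```text
clock: 22.4
tcp_pos: [0.6146, -0.0872, 0.1372]
orientation: [0.002, 0.716, 0.698, 0.002]
wrist_force: [9.5, -0.3, 1.2]
finger_gap: 0.0191
grip_force: 78.6
```

```bash
python3 f.py; sed -i 's/round(\.045\([^[]*\),4)/float(round(.045\1,4))/g' rows.py; python3 rows.py -94 10 4; python3 - <<'E'
from h import *
V=cloud('scene',np.median([read_camera('scene')[1] for _ in range(6)],0))
# points near spindle axis, below boss
d=np.hypot(V[...,0]-.6155,V[...,1]+.0418);m=(d<.023)&(V[...,2]>.03)&(V[...,2]<.1)
zs=V[m];print(np.histogram(zs[:,2],bins=np.arange(.03,.1,.004)))
for lo in np.arange(.034,.1,.004):
    q=zs[(zs[:,2]>=lo)&(zs[:,2]<lo+.004)]
    if len(q):print(lo.round(3),len(q),np.hypot(q[:,0]-.6155,q[:,1]+.0418).mean().round(4))
E
```

```text
phi -89.6 r 0.0454 Ft(cw resist) 9.52 Fr 0.16 [ 9.5 -0.3  1.2] [ 0.6146 -0.0872  0.1372] 22.4
(array([12, 74,  2, 16, 41, 14,  9,  9,  7, 12,  6,  5,  0,  0,  1, 17, 23]), array([0.03 , 0.034, 0.038, 0.042, 0.046, 0.05 , 0.054, 0.058, 0.062,
       0.066, 0.07 , 0.074, 0.078, 0.082, 0.086, 0.09 , 0.094, 0.098]))
0.034 74 0.0181
0.038 2 0.0151
0.042 16 0.0155
0.046 41 0.0128
0.05 14 0.0095
0.054 9 0.0085
0.058 9 0.0085
0.062 7 0.0086
0.066 12 0.0081
0.07 6 0.0086
0.074 5 0.0082
0.086 1 0.0206
0.09 17 0.0206
0.094 23 0.0205
0.098 13 0.0207Traceback (most recent call last):
  File "rows.py", line 3, in <module>
    p0=np.radians(a);print([[230,float(round(.045*(np.sin(p)-np.sin(p0)),4),round(.045*(np.cos(p)-np.cos(p0)),4)),0,0,0,0] for p in np.radians(a-step*np.arange(1,n+1))])
                                 ~~~~~^^^^^^^^^^^^^^^^^^^^^^^^^^^^^^^^^^^^^^^^^^^^^^^^^^^^^^^^^^^^^^^^^^^^^^^^^^^
TypeError: float expected at most 1 argument, got 2
```

The pad underside is now at about 42 mm, so roughly 75° of crank remain to contact. I'll go on in shorter pulls.

```bash
cat > rows.py <<'E'
import sys,numpy as np
a,step,n=float(sys.argv[1]),float(sys.argv[2]),int(sys.argv[3])
p0=np.radians(a);print([[230]+np.round(.045*np.array([np.sin(p)-np.sin(p0),np.cos(p)-np.cos(p0)]),4).tolist()+[0]*4 for p in np.radians(a-step*np.arange(1,n+1))])
E
python3 rows.py -94 10 5;python3 rows.py -144 10 3;python3 rows.py -174 10 3;python3 rows.py -204 10 3; python3 rows.py -234 10 3; python3 rows.py -264 10 3; python3 rows.py -294 10 3
```

```text
[[230, 0.0012, -0.0077, 0, 0, 0, 0], [230, 0.0038, -0.0152, 0, 0, 0, 0], [230, 0.0076, -0.022, 0, 0, 0, 0], [230, 0.0125, -0.0281, 0, 0, 0, 0], [230, 0.0184, -0.0333, 0, 0, 0, 0]]
[[230, 0.0067, -0.004, 0, 0, 0, 0], [230, 0.014, -0.0069, 0, 0, 0, 0], [230, 0.0217, -0.0083, 0, 0, 0, 0]]
[[230, 0.0078, -0.0001, 0, 0, 0, 0], [230, 0.0156, 0.0011, 0, 0, 0, 0], [230, 0.023, 0.0036, 0, 0, 0, 0]]
[[230, 0.0069, 0.0038, 0, 0, 0, 0], [230, 0.013, 0.0087, 0, 0, 0, 0], [230, 0.0181, 0.0147, 0, 0, 0, 0]]
[[230, 0.004, 0.0067, 0, 0, 0, 0], [230, 0.0069, 0.014, 0, 0, 0, 0], [230, 0.0083, 0.0217, 0, 0, 0, 0]]
[[230, 0.0001, 0.0078, 0, 0, 0, 0], [230, -0.0011, 0.0156, 0, 0, 0, 0], [230, -0.0036, 0.023, 0, 0, 0, 0]]
[[230, -0.0038, 0.0069, 0, 0, 0, 0], [230, -0.0087, 0.013, 0, 0, 0, 0], [230, -0.0147, 0.0181, 0, 0, 0, 0]]
```

drive_tool(deltas=[[[230,0.0012,-0.0077,0,0,0,0],[230,0.0038,-0.0152,0,0,0,0],[230,0.0076,-0.022,0,0,0,0],[230,0.0125,-0.0281,0,0,0,0],[230,0.0184,-0.0333,0,0,0,0]]])

```text
clock: 23.32
tcp_pos: [0.5807, -0.0701, 0.1372]
orientation: [0.003, 0.717, 0.697, -0.001]
wrist_force: [6.9, -7.1, 2.8]
finger_gap: 0.019
grip_force: 79.2
```

```bash
python3 f.py
```

```text
phi -139.4 r 0.0449 Ft(cw resist) 9.87 Fr -0.9 [ 6.9 -7.1  2.8] [ 0.5807 -0.0701  0.1372] 23.325
```

drive_tool(deltas=[[[230,0.0067,-0.004,0,0,0,0],[230,0.014,-0.0069,0,0,0,0],[230,0.0217,-0.0083,0,0,0,0]]])

```text
clock: 23.7
tcp_pos: [0.5715, -0.0487, 0.1372]
orientation: [0.003, 0.717, 0.697, -0.002]
wrist_force: [1.4, -9.5, 5.4]
finger_gap: 0.0194
grip_force: 79.6
```

```bash
python3 f.py
```

```text
phi -169.6 r 0.0446 Ft(cw resist) 9.63 Fr 0.13 [ 1.4 -9.5  5.4] [ 0.5715 -0.0487  0.1372] 23.7
```

drive_tool(deltas=[[[230,0.0078,-0.0001,0,0,0,0],[230,0.0156,0.0011,0,0,0,0]]])

```text
clock: 23.95
tcp_pos: [0.5718, -0.0336, 0.1372]
orientation: [0.002, 0.717, 0.697, -0.003]
wrist_force: [-1.8, -11.7, 7.4]
finger_gap: 0.0191
grip_force: 79.9
```

```bash
python3 f.py; python3 rows.py -194 10 2;  python3 rows.py -214 10 2; python3 rows.py -234 10 2; python3 rows.py -254 10 2; python3 rows.py -274 10 2; python3 rows.py -294 10 2
```

```text
phi 170.8 r 0.0445 Ft(cw resist) 11.79 Fr -0.36 [ -1.8 -11.7   7.4] [ 0.5718 -0.0336  0.1372] 23.95
[[230, 0.0074, 0.0026, 0, 0, 0, 0], [230, 0.0143, 0.0064, 0, 0, 0, 0]]
[[230, 0.0061, 0.0049, 0, 0, 0, 0], [230, 0.0112, 0.0109, 0, 0, 0, 0]]
[[230, 0.004, 0.0067, 0, 0, 0, 0], [230, 0.0069, 0.014, 0, 0, 0, 0]]
[[230, 0.0015, 0.0077, 0, 0, 0, 0], [230, 0.0016, 0.0155, 0, 0, 0, 0]]
[[230, -0.0012, 0.0077, 0, 0, 0, 0], [230, -0.0038, 0.0152, 0, 0, 0, 0]]
[[230, -0.0038, 0.0069, 0, 0, 0, 0], [230, -0.0087, 0.013, 0, 0, 0, 0]]
```

drive_tool(deltas=[[[230,0.0074,0.0026,0,0,0,0]]])

```text
clock: 24.08
tcp_pos: [0.5738, -0.0263, 0.1371]
orientation: [0.002, 0.717, 0.697, -0.004]
wrist_force: [-4.7, -13.3, 9.4]
finger_gap: 0.0193
grip_force: 80.1
```

```bash
python3 f.py; python3 rows.py -204 5 4
```

```text
phi 161.1 r 0.0444 Ft(cw resist) 14.12 Fr -0.19 [ -4.7 -13.3   9.4] [ 0.5738 -0.0263  0.1371] 24.075
[[230, 0.0035, 0.0018, 0, 0, 0, 0], [230, 0.0069, 0.0038, 0, 0, 0, 0], [230, 0.01, 0.0061, 0, 0, 0, 0], [230, 0.013, 0.0087, 0, 0, 0, 0]]
```

drive_tool(deltas=[[[230,0,0,0,0,0,0],[230,0,0,0,0,0,0]]])

```text
clock: 24.32
tcp_pos: [0.5743, -0.0252, 0.1371]
orientation: [0.001, 0.717, 0.697, -0.002]
wrist_force: [-2.5, -8.2, 9.7]
finger_gap: 0.0188
grip_force: 80.0
```

```bash
python3 f.py
```

```text
phi 159.5 r 0.0444 Ft(cw resist) 8.56 Fr -0.76 [-2.5 -8.2  9.7] [ 0.5743 -0.0252  0.1371] 24.325
```

drive_tool(deltas=[[[230,0.0035,0.0018,0,0,0,0],[230,0.0069,0.0038,0,0,0,0],[230,0.01,0.0061,0,0,0,0]]])

```text
clock: 24.7
tcp_pos: [0.579, -0.0166, 0.1371]
orientation: [0.001, 0.717, 0.697, -0.005]
wrist_force: [-8.4, -12.3, 11.9]
finger_gap: 0.0194
grip_force: 80.4
```

```bash
python3 f.py; python3 rows.py -219 5 3
```

```text
phi 146.9 r 0.0444 Ft(cw resist) 14.88 Fr -0.1 [ -8.4 -12.3  11.9] [ 0.579  -0.0166  0.1371] 24.7
[[230, 0.0029, 0.0026, 0, 0, 0, 0], [230, 0.0056, 0.0054, 0, 0, 0, 0], [230, 0.0081, 0.0085, 0, 0, 0, 0]]
```

drive_tool(deltas=[[[230,0.0029,0.0026,0,0,0,0],[230,0.0056,0.0054,0,0,0,0]]])

```text
clock: 24.95
tcp_pos: [0.5836, -0.011, 0.1371]
orientation: [0.0, 0.717, 0.697, -0.005]
wrist_force: [-10.2, -11.8, 14.1]
finger_gap: 0.0193
grip_force: 80.7
```

```bash
python3 f.py
```

```text
phi 137.5 r 0.0444 Ft(cw resist) 15.53 Fr -0.88 [-10.2 -11.8  14.1] [ 0.5836 -0.011   0.1371] 24.95
```

drive_tool(deltas=[[[230,-0.0016,-0.0017,0,0,0,0],[230,-0.0033,-0.0034,-0.001,0,0,0],[230,-0.0033,-0.0034,-0.001,0,0,0]]])

```text
clock: 25.32
tcp_pos: [0.5837, -0.0107, 0.1372]
orientation: [0.0, 0.716, 0.698, -0.0]
wrist_force: [0.9, -1.2, 3.3]
finger_gap: 0.0194
grip_force: 79.3
```

```bash
python3 f.py
```

```text
phi 137.1 r 0.0444 Ft(cw resist) 0.23 Fr -1.53 [ 0.9 -1.2  3.3] [ 0.5837 -0.0107  0.1372] 25.325
```

Unloaded, and the crank has stayed in place. Now I'll open and lift away.

drive_tool(deltas=[[[190,0,0,0,0,0,0],[150,0,0,0,0,0,0],[110,0,0,0,0,0,0],[110,0,0,0,0,0,0],[110,0,0,0,0,0,0],[110,0,0,-0.02,0,0,0],[110,0,0,-0.06,0,0,0],[110,0,0,-0.1,0,0,0],[110,0,-0.03,-0.12,0,0,0],[110,0,-0.06,-0.12,0,0,0],[110,-0.04,-0.1,-0.12,0,0,0],[110,-0.08,-0.1,-0.12,0,0,0]]])

```text
clock: 26.82
tcp_pos: [0.4791, -0.0875, 0.2579]
orientation: [-0.0, 0.716, 0.698, -0.0]
wrist_force: [1.2, 0.2, -0.3]
finger_gap: 0.0486
grip_force: 0.0
```

```bash
python3 bar.py 2>/dev/null | tail -5
```

```text
front edge slope deg 1.63 32 x at y=-.12 0.5933 ymax -0.0009
[ 0.48194228 -0.08724962  0.25730677] [ 1.26342893 -0.5509481   0.82611258]
[(np.float64(0.5909), np.float64(-0.192)), (np.float64(0.5925), np.float64(-0.168)), (np.float64(0.5927), np.float64(-0.144)), (np.float64(0.5926), np.float64(-0.12)), (np.float64(0.5936), np.float64(-0.096)), (np.float64(0.5952), np.float64(-0.072)), (np.float64(0.5957), np.float64(-0.048)), (np.float64(0.5964), np.float64(-0.024))]
knob [nan nan nan] 0
top front edge 14.93 36
```

```bash
python3 -c "
from workcell import hand_in
print(hand_in())"
```

```text
the job is handed in; nothing more can be done
None
```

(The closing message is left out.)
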